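# Load the glass polisher and start it

## Robot

A 6-joint arm with a two-finger parallel gripper is mounted at the origin on the work surface. World frame = base frame: x ahead of the robot, y to its left, z up, the work surface at z = 0. Lengths are in m, angles in rad, forces in N, time in s.
With the tool pointing down it reaches from about 0.25 to 0.775 m from the base axis. Payload 4 kg.
Tool frame: the origin (TCP) lies at the centre of the arm's flange, where the gripper is bolted on; the fingertips stand 199 mm ahead of it and the grasp point (between the pads) lies 180 mm ahead of it; z points along the fingers, y is the line along which they close (so a half turn about z gives the same grasp; the last joint's range is limited). The gripper opens to 94 mm and grips with 3 to 60 N. Pads are 16 mm wide; open, the fingers measure 119 mm over their backs; the gripper's body (75 mm by 177 mm) begins 78 mm behind the grasp point.
Start: joints at [1.214, 0.087, 1.371, -0, 1.684, -0.103], TCP at [0.138, 0.532, 0.405] pointing down, gripper open.
Joint ranges: [-3.1, 3.1], [-0.76, 2.03], [0.27, 2.55], [-1.08, 4.22], [0.17, 2.65], [-2.57, 2.57]. Speed limits (rad/s): [2.79, 2.79, 3.14, 3.14, 3.14, 3.14].

## Interface

Orientations are given as [roll, pitch, yaw] about the fixed x, y, z axes, in that order (R = Rz(yaw) Ry(pitch) Rx(roll)).
In Python, from bench import robot, eyes, models gives the robot as it stands.
- The arm moves only by the tool step_arm, never from a script. Its argument "commands" is a list that holds one entry, the list of rows, each a list of 7 numbers: the shift along the tool's x, y, z in mm, then the turn, a rotation vector about the tool's x, y, z in rad, then the finger opening in mm, from 0 to 94. In form: [[[tx, ty, tz, wx, wy, wz, gripper], ...]]. A call has 1 to 20 rows; each row shifts and turns the commanded pose from where the row before left it, along the tool's axes as they then stand; what a row does not reach is not made up. A row lasts 1/8 s, in which the tool goes at most 62.5 mm and 10.7 degrees, less where a joint would pass 70% of its speed; a pose out of reach is approached as far as the arm can. A call is refused whole if a number of a shift passes 62.5 or a number of a turn 0.188, either way. A call with a gripper value outside its range is refused whole. The fingers move at their own pace and stop on an object; the grip force is fixed at half the most. Time passes only in rows, so rows that do not move let the fingers close. It gives the time, the measured TCP pose, the force, the opening and the grip force at its end, in the units of the state.
- robot.get_obs(): the state, without advancing time (a new reading comes with each control period).
- eyes.snapshot(name): name is "scene" or "top" or "wrist"; returns a dict with "color" (384x512x3 uint8, red, green, blue), "camera_matrix" (3x3 intrinsics, pixels), "eye" and "rotation" of the camera in the world; the wrist camera has in their place "tool_from_camera" (4x4, takes a point from camera to tool coordinates, whose origin is the TCP and whose axes are the flange's). Camera axes: x right, y up, looking along -z (the intrinsics and any distortion apply to the point x, -y, -z); pixel columns grow to the right and rows downward; lengths in m; the calibration is good to about 2 mm. A picture is of the moment at which its call begins: read the wrist's pose just before it. There is no depth.
- robot.close_job(): hands the job in; it is judged then, once.
Trained networks look in a picture, given as the dict that the camera call returned (one of the last four; its "shot" number tells which), for a name from the list of things; names that differ only in an ending like _2 or _b are one class to them, and where a whole thing is asked for, a point or a joint stands for the part that bears it (a point fixed in the world has none). Each returns a list of dicts, best first, with "confidence" (0 to 1); they miss things now and then, are a little off and sometimes report something else, mostly with a low value. They report only what shows in the picture. A call takes as long as a camera call. They do not tell look-alikes from the thing itself.
- models.masks_of(picture, query): "mask" (384x512 bool, what is visible of it) and "xy" ([column, row] in pixels, amid what is visible of it).
- models.tip_of(picture, query): "xy" ([column, row] in pixels: a listed point, or the origin of a listed thing).
The state is a dict: "time": time; "joint_positions": joint angles; "qvel": joint speeds; "joint_torque": joint torques, N m; "tool_pos": TCP position; "ee_rot": TCP orientation; "wrist_force": force on the tool from outside, world axes, zero at the start; "wrist_torque": the same for the moment, N m; "width": finger opening in m; "finger_force": force on a finger pad.
Only numpy, scipy, OpenCV 4.12 (cv2) and the standard library are available. Lean on these libraries where they do the work, as an engineer would, in place of code of your own. Each camera call takes 0.05 s, during which the arm holds its last target. There are 200 camera calls.

## Task

Tip all seven nuggets from the grey scoop tote into the polisher's hopper and stand the empty tote back upright on the bench. Then press the polisher's keys gently, one at a time: yellow, then blue, then green. Spill nothing, and leave the other things on the bench where they are.

Things in the scene. Friction and masses are not known exactly. Their poses are not given: they have to be found in the camera images.
- polisher: Fixed glass polisher. Blue housing 220 x 220 x 70 mm; on it an upward-open steel hopper: yellow square rim 194 mm outside, 170 mm inside, its top 153 mm above the bench; walls slope in to a floor 100 mm wide. On its -x side a grey ledge 80 mm deep, 220 mm wide, 45 mm high with three keys in a row along y, 70 mm apart, at x = -145 mm. Origin: on the bench under the hopper's centre.
- hopper_floor (a point): Centre of the hopper's floor, 72 mm above the bench; the rim is 81 mm above this point. Axes as the polisher's.
- tote: Grey scoop tote, loose, about 0.3 kg plus nuggets: 190 long (x), 130 wide (y), side and +x walls 45 mm high, 4 mm thick; no wall at -x, where the floor slopes up to a pouring lip. Two uprights at x = 0 carry the crosswise grip bar. Tip it lip-down by some 75 to 90 degrees to empty it. Origin: underside centre, on the bench; z up, -x towards the lip.
- tote_grip (a point): Centre of the black grip bar, 105 mm above the tote's underside. The bar runs along the tote's y, 120 mm free, its flats 16 mm apart and 26 mm deep. It is turned 40 degrees: fingers grip it squarely when they point 40 degrees off straight down, towards the lip (direction x -0.643, z -0.766 in the tote's frame). Axes as the tote's.
- tote_lip (a point): Middle of the tote's pouring lip, at x = -100 mm, 24 mm above its underside.
- nugget0: Chunky cast nugget (amber, block 21 x 23 x 19 mm), 24 g, starts in the tote. Origin: centre of its underside (the face that is down at the start).
- nugget1: Chunky cast nugget (green, six-sided, 25 mm across, 20 mm high), 24 g, starts in the tote. Origin: centre of its underside (the face that is down at the start).
- nugget2: Chunky cast nugget (red, block 21 x 23 x 19 mm), 24 g, starts in the tote. Origin: centre of its underside (the face that is down at the start).
- nugget3: Chunky cast nugget (blue, six-sided, 25 mm across, 20 mm high), 24 g, starts in the tote. Origin: centre of its underside (the face that is down at the start).
- nugget4: Chunky cast nugget (amber, block 21 x 23 x 19 mm), 24 g, starts in the tote. Origin: centre of its underside (the face that is down at the start).
- nugget5: Chunky cast nugget (orange, six-sided, 25 mm across, 20 mm high), 24 g, starts in the tote. Origin: centre of its underside (the face that is down at the start).
- nugget6: Chunky cast nugget (green, block 21 x 23 x 19 mm), 24 g, starts in the tote. Origin: centre of its underside (the face that is down at the start).
- key_yellow (a joint): Travel of the yellow spring key, m: 0 up, 0.006 fully down (5 N); counts as pressed beyond 0.004.
- key_yellow_base: The black housing of the yellow round key (28 mm across) with the key in it, on the polisher's ledge; pressed straight down. Origin: centre of its underside, on the key's axis; the key's top face, when up, is 22 mm above it. The three keys trade places from run to run.
- key_blue (a joint): Travel of the blue spring key, m: 0 up, 0.006 fully down (5 N); counts as pressed beyond 0.004.
- key_blue_base: The black housing of the blue round key (28 mm across) with the key in it, on the polisher's ledge; pressed straight down. Origin: centre of its underside, on the key's axis; the key's top face, when up, is 22 mm above it. The three keys trade places from run to run.
- key_green (a joint): Travel of the green spring key, m: 0 up, 0.006 fully down (5 N); counts as pressed beyond 0.004.
- key_green_base: The black housing of the green round key (28 mm across) with the key in it, on the polisher's ledge; pressed straight down. Origin: centre of its underside, on the key's axis; the key's top face, when up, is 22 mm above it. The three keys trade places from run to run.
- spatula: Flat spatula 170 mm long lying on the bench between the tote and the polisher; a bystander to leave alone. Origin: underside centre.
- bottle: White bottle, 60 mm across, 150 mm high; a bystander to leave alone. Origin: underside centre.
- jar: Amber jar, 64 mm across, 80 mm high; a bystander to leave alone. Origin: underside centre.
- cup: White cup, 80 mm across, 110 mm high; a bystander to leave alone. Origin: underside centre.
- tub: Clear tub 120 x 100 x 55 mm; a bystander to leave alone. Origin: underside centre.
- nippers: Glass nippers with blue grip, 120 mm long, lying; a bystander to leave alone. Origin: underside centre.
Not all that is in view belongs to the job. Leave any pink look-alike of the tote alone.

How it is judged:
By the outcome, as a careful person would: the job done as asked, in the order asked, and still so for the second after the job is handed in, with the robot touching nothing.
It also fails if it takes over 72 s, if anything falls off the work surface, if the arm or the gripper's body presses on something with over 40 N, if the wrist force passes 120 N, or if a joint passes its speed limit or range.

## Working session

There is one attempt and no reset: what is moved stays moved. The work goes in short steps, Python scripts to look and compute and a tool call to move; the robot and the scene stay as the last step left them, time stands still between calls to the robot, and variables do not carry over. Pictures are saved under pics/ and viewed, at most 10 in all, crops included, and the job is handed in when it is done.

Besides the shell and the picture viewer there is one more tool, called by a JSON object that holds its "method" and its "body", one argument or row to a line. step_arm: Moves the arm, as the interface text tells. Its arguments: {"type":"object","properties":{"commands":{"type":"array"}},"required":["commands"]}

```bash
mkdir -p pics
cat > h.py <<'E'
import numpy as np, cv2
from scipy.spatial.transform import Rotation as R
from bench import robot, eyes, models
def cam(p,obs=None):
    K=np.array(p["camera_matrix"])
    if "eye" in p: return K,np.array(p["eye"]),np.array(p["rotation"])
    T=np.array(p["tool_from_camera"]); Rt=R.from_euler('xyz',obs["ee_rot"]).as_matrix()
    return K,Rt@T[:3,3]+np.array(obs["tool_pos"]),Rt@T[:3,:3]
def ray(p,xy,obs=None):
    K,e,Rc=cam(p,obs); d=np.linalg.inv(K)@[xy[0],xy[1],1]; return e,Rc@(d*[1,-1,-1])
def at_z(p,xy,z,obs=None):
    e,d=ray(p,xy,obs); return e+d*(z-e[2])/d[2]
def proj(p,X,obs=None):
    K,e,Rc=cam(p,obs); c=(Rc.T@(np.array(X)-e))*[1,-1,-1]; u=K@c; return u[:2]/u[2]
def tri(rs):
    A=np.zeros((3,3));b=np.zeros(3)
    for e,d in rs:
        d=d/np.linalg.norm(d);M=np.eye(3)-np.outer(d,d);A+=M;b+=M@e
    return np.linalg.solve(A,b)
def save(p,n): cv2.imwrite(n,p["color"][:,:,::-1])
E
python3 - <<'E'
from h import *
ps={n:eyes.snapshot(n) for n in("scene","top")}
print({k:type(v) for k,v in ps["top"].items()}, ps["top"]["eye"],ps["scene"]["eye"])
im=np.hstack([ps[n]["color"] for n in ps]); cv2.imwrite("pics/a.png",cv2.resize(im[:,:,::-1],(800,300)))
save(ps["top"],"pics/top.png"); save(ps["scene"],"pics/scene.png")
Z=dict(tote_grip=.105,tote_lip=.024,tote=0,hopper_floor=.072,polisher=0,key_yellow_base=.045,key_blue_base=.045,key_green_base=.045,spatula=0,bottle=0,jar=0,cup=0,tub=0,nippers=0)
for q,z in Z.items():
  for n in ps:
    print(q,n,[(np.round(d["xy"]),round(d["confidence"],2),np.round(at_z(ps[n],d["xy"],z)[:2],3)) for d in models.tip_of(ps[n],q)[:3]])
E
```

```text
{'color': <class 'numpy.ndarray'>, 'camera_matrix': <class 'numpy.ndarray'>, 'eye': <class 'numpy.ndarray'>, 'rotation': <class 'numpy.ndarray'>, 'shot': <class 'int'>} [ 0.47859176 -0.01475241  1.21480395] [ 1.04799412 -0.74519374  0.70091911]Traceback (most recent call last):
  File "<stdin>", line 9, in <module>
  File "h.py", line 12, in at_z
    e,d=ray(p,xy,obs); return e+d*(z-e[2])/d[2]
                                           ~^^^
IndexError: invalid index to scalar variable.
```

View pics/top.png

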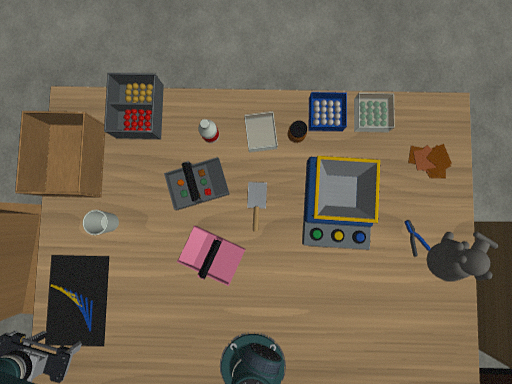

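View pics/scene.png

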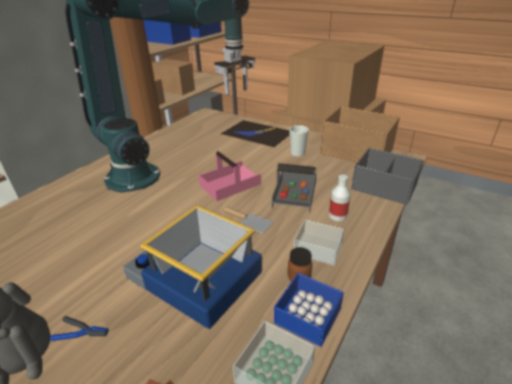

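The top view shows the grey tote at about (197,183), the pink look-alike at (211,255), the hopper at (348,190), the keys at (317,235) green, (339,237) yellow and (360,237) blue, and the spatula at (257,200). The camera rotation looks like a 3-vector, so I'll read it as roll, pitch, yaw.

```bash
sed -i 's/np.array(p\["rotation"\])/R.from_euler("xyz",p["rotation"]).as_matrix()/' h.py
python3 - <<'E'
from h import *
ps={n:eyes.snapshot(n) for n in("scene","top")}
print(ps["top"]["rotation"],proj(ps["top"],[0,0,0]),proj(ps["scene"],[0,0,0]))
Z=dict(tote_grip=.105,tote_lip=.024,tote=0,hopper_floor=.072,polisher=0,key_yellow_base=.045,key_blue_base=.045,key_green_base=.045,spatula=0,bottle=0,jar=0,cup=0)
for q,z in Z.items():
  for n in ps:
    print(q,n,[(np.round(d["xy"]),round(d["confidence"],2),np.round(at_z(ps[n],d["xy"],z)[:2],3)) for d in models.tip_of(ps[n],q)[:3]])
o=robot.get_obs(); print(o)
E
```

```text
[ 0.09005892  0.01263233 -1.55013205] [252.79571099 364.95592494] [132.90123854 177.55132097]
tote_grip scene [(array([296., 169.]), 0.95, array([0.602, 0.206])), (array([228., 160.]), 0.61, array([0.359, 0.145])), (array([295., 196.]), 0.54, array([0.671, 0.058]))]
tote_grip top [(array([188., 184.]), 0.94, array([0.592, 0.217])), (array([208., 256.]), 0.81, array([0.365, 0.148]))]
tote_lip scene [(array([287., 205.]), 0.79, array([0.622, 0.107])), (array([252., 170.]), 0.63, array([0.397, 0.248]))]
tote_lip top [(array([187., 246.]), 0.9, array([0.387, 0.231])), (array([222., 176.]), 0.89, array([0.63 , 0.119])), (array([257., 207.]), 0.22, array([ 0.524, -0.005]))]
tote scene [(array([296., 195.]), 0.72, array([0.605, 0.208])), (array([230., 188.]), 0.7, array([0.372, 0.13 ]))]
tote top [(array([212., 253.]), 0.8, array([0.365, 0.148])), (array([194., 188.]), 0.56, array([0.588, 0.218]))]
hopper_floor scene [(array([202., 264.]), 0.86, array([ 0.586, -0.284]))]
hopper_floor top [(array([340., 190.]), 0.74, array([ 0.584, -0.274])), (array([192., 183.]), 0.46, array([0.599, 0.212])
[... 1286 characters left out ...]
, 'joint_positions': array([ 1.21390005e+00,  8.71942725e-02,  1.37070151e+00,  2.18862063e-06,
        1.68362016e+00, -1.03097229e-01]), 'qvel': array([ 7.65377858e-04, -3.52408332e-04,  1.76881170e-04,  2.10761963e-04,
       -6.53588583e-04,  3.44688062e-06]), 'joint_torque': array([-1.85157824e-04, -3.40030682e+01, -3.02593803e+01,  7.17571308e-02,
        2.37233267e-02,  5.43783557e-06]), 'tool_pos': array([0.13809676, 0.53237598, 0.40470824]), 'ee_rot': array([3.14151613e+00, 5.73129461e-06, 2.88779386e+00]), 'wrist_force': array([ 0.03468407, -0.70993111, -0.15532062]), 'wrist_torque': array([-0.0404105 , -0.07852749, -0.00111883]), 'finger_force': 0.0, 'width': 0.09417542807612235}
```

```bash
cat >> h.py <<'E'
def pose(o): 
    T=np.eye(4);T[:3,:3]=R.from_euler('xyz',o["ee_rot"]).as_matrix();T[:3,3]=o["tool_pos"];return T
def mk(x,y,z,p,back):  # pose with tool axes, grasp point p, backed off along z
    T=np.eye(4);T[:3,:3]=np.c_[x,y,z];T[:3,3]=np.array(p)-(0.18+back)*np.array(z);return T
def plan(A,B,n=None):
    """rows first pure shift, and pure turn, and the equal-step screw"""
    D=np.linalg.inv(A)@B; w=R.from_matrix(D[:3,:3]).as_rotvec(); t=D[:3,3]*1000
    print("shift-first: mm",np.round(t,1)," turn",np.round(w,3),"deg",np.degrees(np.linalg.norm(w)).round(1))
    if n is None: n=int(np.ceil(max(np.linalg.norm(t)/45,np.linalg.norm(w)/.12)))
    from scipy.linalg import logm,expm
    d=expm(logm(D).real/n); print("screw x",n,"row:",np.round(d[:3,3]*1000,1),np.round(R.from_matrix(d[:3,:3]).as_rotvec(),4))
def tilt_axes(u,a):
    """u lip heading (xy). fingers at angle a from down toward u; closing axis y pointing away from u"""
    u=np.array([u[0],u[1],0.])/np.hypot(u[0],u[1]); k=np.array([0,0,1.])
    z=np.sin(a)*u-np.cos(a)*k; y=-np.cos(a)*u-np.sin(a)*k
    return np.cross(y,z),y,z
E
python3 - <<'E'
from h import *
ps={n:eyes.snapshot(n) for n in("scene","top")}
P={}
for q,z in dict(tote_grip=.105,tote_lip=.024,tote=0).items():
  rs=[];
  for n in ps:
    ds=[d for d in models.tip_of(ps[n],q) if at_z(ps[n],d["xy"],z)[0]>.5 and d["confidence"]>.5 and at_z(ps[n],d["xy"],z)[1]>.09]
    rs.append(ray(ps[n],ds[0]["xy"]))
  P[q]=tri(rs); print(q,P[q].round(3))
u=(P["tote_lip"]-P["tote_grip"])[:2]; print("heading",np.degrees(np.arctan2(u[1],u[0])))
x,y,z=tilt_axes(u,np.radians(40)); B=mk(x,y,z,[*P["tote_grip"][:2],.105],.12); print(B.round(3))
plan(pose(robot.get_obs()),B)
E
```

```text
tote_grip [0.593 0.215 0.099]Traceback (most recent call last):
  File "<stdin>", line 8, in <module>
IndexError: list index out of range
```

Run:
```python
from h import *
a=np.radians(-67);u=[np.cos(a),np.sin(a)]
x,y,z=tilt_axes(u,np.radians(40)); B=mk(x,y,z,[.594,.213,.105],.12); print(B.round(3))
plan(pose(robot.get_obs()),B)
plan(pose(robot.get_obs()),B,14)
```

```text
[[-0.921 -0.299  0.251  0.519]
 [-0.391  0.705 -0.592  0.391]
 [ 0.    -0.643 -0.766  0.335]
 [ 0.     0.     0.     1.   ]]
shift-first: mm [-404.   -41.8   69.9]  turn [ 0.673 -0.229 -0.628] deg 54.3
screw x 10 row: [-37.5 -12.9  13.2] [ 0.0673 -0.0229 -0.0628]
shift-first: mm [-404.   -41.8   69.9]  turn [ 0.673 -0.229 -0.628] deg 54.3
screw x 14 row: [-26.7  -9.4   9.6] [ 0.0481 -0.0163 -0.0449]
```

{"method": "step_arm", "body": {
  "commands": [
    [[-26.7,-9.4,9.6,0.0481,-0.0163,-0.0449,94],[-26.7,-9.4,9.6,0.0481,-0.0163,-0.0449,94],[-26.7,-9.4,9.6,0.0481,-0.0163,-0.0449,94],[-26.7,-9.4,9.6,0.0481,-0.0163,-0.0449,94],[-26.7,-9.4,9.6,0.0481,-0.0163,-0.0449,94],[-26.7,-9.4,9.6,0.0481,-0.0163,-0.0449,94],[-26.7,-9.4,9.6,0.0481,-0.0163,-0.0449,94],[-26.7,-9.4,9.6,0.0481,-0.0163,-0.0449,94],[-26.7,-9.4,9.6,0.0481,-0.0163,-0.0449,94],[-26.7,-9.4,9.6,0.0481,-0.0163,-0.0449,94],[-26.7,-9.4,9.6,0.0481,-0.0163,-0.0449,94],[-26.7,-9.4,9.6,0.0481,-0.0163,-0.0449,94],[-26.7,-9.4,9.6,0.0481,-0.0163,-0.0449,94],[-26.7,-9.4,9.6,0.0481,-0.0163,-0.0449,94],[0,0,0,0,0,0,94]]
  ]
}}

```text
time: 3.58
tool_pos: [0.52, 0.3897, 0.3342]
ee_rot: [-2.443, -0.002, -2.742]
wrist_force: [0.6, -0.6, -0.9]
width: 0.0938
finger_force: 0.0
```

Run:
```python
from h import *
o=robot.get_obs(); p=eyes.snapshot("wrist"); save(p,"pics/w1.png"); print(pose(o).round(3),o["joint_positions"].round(3))
for q,z in dict(tote_grip=.105,tote_lip=.024,tote=0).items():
  print(q,[(np.round(d["xy"]),round(d["confidence"],2),np.round(at_z(p,d["xy"],z,o)[:2],3)) for d in models.tip_of(p,q)[:3]])
m=models.masks_of(p,"tote_grip"); print([(d["confidence"],d["mask"].sum(),d["xy"]) for d in m])
```

```text
[[-0.921 -0.299  0.249  0.52 ]
 [-0.389  0.705 -0.593  0.39 ]
 [ 0.002 -0.643 -0.766  0.334]
 [ 0.     0.     0.     1.   ]] [ 0.699  0.414  1.182 -0.673  1.743 -1.323]
tote_grip [(array([256., 191.]), 0.64, array([0.6  , 0.205]))]
tote_lip [(array([243., 164.]), 0.93, array([0.63 , 0.116]))]
tote [(array([312., 174.]), 0.93, array([0.599, 0.204]))]
[(0.9, np.int64(3145), [352.1, 19.2]), (0.6, np.int64(15028), [305.6, 180.3])]
```

View pics/w1.png

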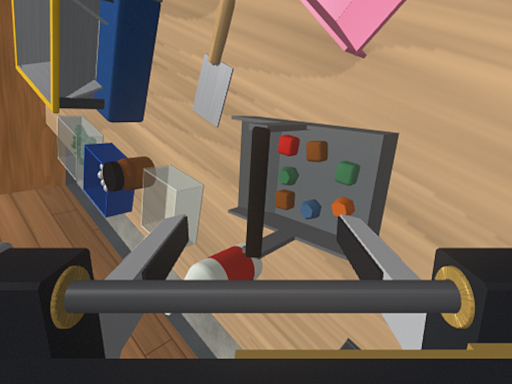

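The wrist view shows the bar between the fingers, running from (260,127) to (254,257), with all seven nuggets inside and the lip at the left, around x=240. I'll get the bar's centre and heading from its ends.

Run:
```python
from h import *
o=robot.get_obs(); p=eyes.snapshot("wrist"); c=p["color"].astype(int)
# black bar pixels
m=(c.sum(2)<110).astype(np.uint8); m[:115]=0;m[262:]=0;m[:,:225]=0;m[:,290:]=0
n,l,s,ct=cv2.connectedComponentsWithStats(m); i=1+s[1:,4].argmax(); ys,xs=np.where(l==i); print(s[i],ct[i])
r=cv2.minAreaRect(np.c_[xs,ys].astype(np.float32)); print(r)
b=cv2.boxPoints(r); b=b[b[:,1].argsort()]; e=[(b[0]+b[1])/2,(b[2]+b[3])/2]
W=[at_z(p,q,.112,o) for q in e]; print(np.round(e,1),np.round(W,4),np.linalg.norm(W[0]-W[1]))
v=(W[1]-W[0])[:2]; v/=np.linalg.norm(v); h=np.degrees(np.arctan2(-v[0],v[1])); print("heading +-90:",np.degrees(np.arctan2(v[1],v[0])))
print("mid",np.mean(W,0).round(4), "proj of (0.6,.208,.105)",proj(p,[.6,.208,.105],o))
for q in ((240,118),(229,211)): print(at_z(p,q,.04,o).round(4))
for q in ((398,134),(378,262)): print(at_z(p,q,.045,o).round(4))
```

```text
[ 246  130   23  127 1406] [256.98221906 201.89118065]
((256.29986572265625, 192.83497619628906), (15.980119705200195, 127.0681381225586), 4.289153099060059)
[[261.1 129.5]
 [251.5 256.2]] [[0.5395 0.1937 0.112 ]
 [0.6613 0.2315 0.112 ]] 0.1274891855109616
heading +-90: 17.228690787766805
mid [0.6004 0.2126 0.112 ] proj of (0.6,.208,.105) [257.55771102 192.79009387]
[0.5683 0.1022 0.04  ]
[0.6955 0.1294 0.04  ]
[0.5047 0.2844 0.045 ]
[0.6193 0.3266 0.045 ]
```

Run:
```python
from h import *
o=robot.get_obs();a=np.radians(-71.5);u=[np.cos(a),np.sin(a)]
x,y,z=tilt_axes(u,np.radians(40)); C=mk(x,y,z,[.599,.209,.105],.05);B=mk(x,y,z,[.599,.209,.105],0)
plan(pose(o),C,4)
```

```text
shift-first: mm [-15.2  -4.2  74.9]  turn [0.    0.051 0.061] deg 4.6
screw x 4 row: [-4.2 -1.  18.6] [0.     0.0127 0.0153]
```

{"method": "step_arm", "body": {
  "commands": [
    [[-4.2,-1,18.6,0,0.0127,0.0153,70],[-4.2,-1,18.6,0,0.0127,0.0153,60],[-4.2,-1,18.6,0,0.0127,0.0153,60],[-4.2,-1,18.6,0,0.0127,0.0153,60],[0,0,12.5,0,0,0,60],[0,0,12.5,0,0,0,60],[0,0,12.5,0,0,0,60],[0,0,12.5,0,0,0,60],[0,0,0,0,0,0,60]]
  ]
}}

```text
time: 5.0
tool_pos: [0.5629, 0.3176, 0.2415]
ee_rot: [-2.443, -0.002, -2.82]
wrist_force: [-1.1, 0.1, -0.2]
width: 0.0602
finger_force: 0.0
```

Run:
```python
from h import *
o=robot.get_obs(); p=eyes.snapshot("wrist"); T=pose(o);print((T[:3,3]+.18*T[:3,2]).round(4))
q=eyes.snapshot("scene"); a=cv2.resize(q["color"][110:260,220:370],(384,384)); im=np.hstack([p["color"],a])[:,:,::-1]; cv2.imwrite("pics/w2.png",cv2.resize(im,None,fx=.88,fy=.88))
```

```text
[0.5993 0.2076 0.1038]
```

View pics/w2.png

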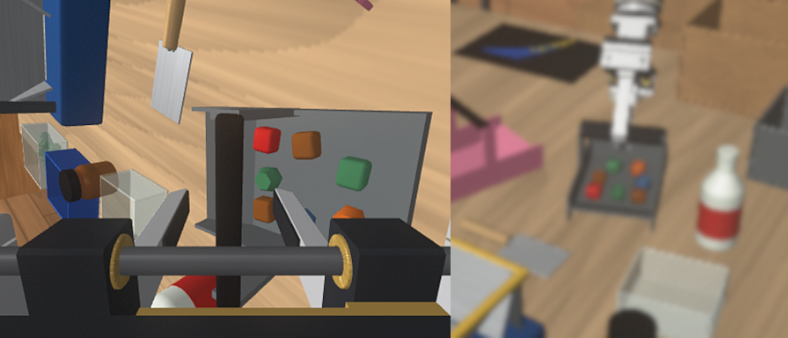

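The bar (composite column 228) lies between the two fingers and runs straight, so I'll close on it.

{"method": "step_arm", "body": {
  "commands": [
    [[0,0,0,0,0,0,30],[0,0,0,0,0,0,10],[0,0,0,0,0,0,0],[0,0,0,0,0,0,0],[0,0,0,0,0,0,0],[0,0,0,0,0,0,0]]
  ]
}}

```text
time: 5.85
tool_pos: [0.5633, 0.3177, 0.2433]
ee_rot: [-2.441, 0.0, -2.82]
wrist_force: [0.2, -3.7, 3.3]
width: 0.016
finger_force: 30.0
```

Run:
```python
from h import *
o=robot.get_obs();T=pose(o); print(T.round(3),o["width"],o["finger_force"],o["wrist_force"],o["joint_positions"].round(3))
# fit kinematics? targets
g=T[:3,3]+.18*T[:3,2]; print("grip",g.round(4))
# lift 150mm up in tool axes
print("up 100mm in tool:",(T[:3,:3].T@[0,0,100]).round(1))
hop=np.array([.585,-.278])
yaw=np.radians(-5); 
uh=np.array([np.sin(yaw),-np.cos(yaw)]); print("u hop",uh)
def lipoff(th): return .1*np.cos(th)-.081*np.sin(th), -.1*np.sin(th)-.081*np.cos(th)
# pre-pour (level), then poured by th
L=T.copy(); L[2,3]+=.17
def P(th,ins,lz):
    x,y,z=tilt_axes(uh,np.radians(40)-th); f,d=lipoff(th)
    lip=np.r_[hop-uh*.085+uh*ins,lz]; gp=lip-np.r_[uh*f,d]; return mk(x,y,z,gp,0)
A=P(0,.0,.215);B=P(np.radians(40),.03,.185);C=P(np.radians(85),.045,.165)
for n,M in (("A",A),("B",B),("C",C)): print(n,M[:3,3].round(3),(M[:3,3]+.18*M[:3,2]).round(3))
plan(L,A);plan(A,B);plan(B,C)
```

```text
[[-0.949 -0.241  0.204  0.563]
 [-0.316  0.725 -0.612  0.318]
 [-0.    -0.645 -0.764  0.243]
 [ 0.     0.     0.     1.   ]] 0.01596408357611175 29.99562978744507 [ 0.15527775 -3.72922234  3.31373325] [ 0.572  0.46   1.307 -0.675  1.579 -1.254]
grip [0.6    0.2076 0.1057]
up 100mm in tool: [ -0.  -64.5 -76.4]
u hop [-0.08715574 -0.9961947 ]
A [0.611 0.022 0.434] [ 0.601 -0.094  0.296]
B [ 0.592 -0.199  0.491] [ 0.592 -0.199  0.311]
C [ 0.571 -0.437  0.399] [ 0.582 -0.31   0.272]
shift-first: mm [  48.1 -239.6  175.2]  turn [-0.002  0.263  0.312] deg 23.4
screw x 7 row: [ -0.6 -34.9  25.5] [-0.0004  0.0376  0.0446]
shift-first: mm [   0.  -206.3   98.2]  turn [-0.698 -0.     0.   ] deg 40.0
screw x 6 row: [ -0.  -38.4   5.9] [-0.1164  0.      0.    ]
shift-first: mm [   0.  -238.8   92.4]  turn [-0.785 -0.     0.   ] deg 45.0
screw x 7 row: [  0.  -37.5   1.2] [-0.1122 -0.      0.    ]
```

```bash
cat > kin.py <<'E'
from h import *
from scipy.optimize import least_squares
J=[[1.2139,.0872,1.3707,0,1.6836],[.699,.414,1.182,-.673,1.743],[.572,.46,1.307,-.675,1.579]]
TP=[[.1381,.5324,.4047],[.520,.3897,.3342],[.5633,.3177,.2433]]
ZZ=[[0,0,-1],[.249,-.593,-.766],[.204,-.612,-.764]]
A=[];b=[]
for j,t,z in zip(J,TP,ZZ):
    c,s=np.cos(j[0]),np.sin(j[0]); s2,c2,s3,c3=np.sin(j[1]),np.cos(j[1]),np.sin(j[1]+j[2]),np.cos(j[1]+j[2])
    for k,e in enumerate([c,s]): A.append([e*s2,e*s3,0,z[k]]); b.append(t[k])
    A.append([c2,c3,1,z[2]]); b.append(t[2])
A=np.array(A);b=np.array(b)
sol,res,rk,sv=np.linalg.lstsq(A,b,rcond=None); L1,L2,h,d=sol
def fk(q):
    f=R.from_euler('ZYZYZ',[q[0],q[1]+q[2],q[3],q[4],q[5]])
    s=R.from_euler('Z',q[0])
    w=np.array([L1*np.sin(q[1])+L2*np.sin(q[1]+q[2]),0,h+L1*np.cos(q[1])+L2*np.cos(q[1]+q[2])])
    M=f.as_matrix(); return s.apply(w)+d*M[:,2],M
lo=np.array([-3.1,-.76,.27,-1.08,.17,-2.57]);hi=np.array([3.1,2.03,2.55,4.22,2.65,2.57])
def ik(T,q0,M0):
    def f(q):
        p,M=fk(q); return np.r_[(p-T[:3,3])*5,((M@M0)-T[:3,:3]).ravel()]
    r=least_squares(f,np.clip(q0,lo+1e-3,hi-1e-3),bounds=(lo,hi)); return r.x,r.cost
E
python3 - <<'E'
from kin import *
print(sol.round(3),np.abs(A@sol-b).max(),sv.round(3))
o=robot.get_obs();q=o["joint_positions"];T=pose(o);p,M=fk(q);print(p-T[:3,3]);M0=M.T@T[:3,:3];print(M0.round(3))
hop=np.array([.585,-.278])
def lipoff(th): return .1*np.cos(th)-.081*np.sin(th), -.1*np.sin(th)-.081*np.cos(th)
for yaw in (-5,10,25,-95):
  a=np.radians(yaw);uh=np.array([np.sin(a),-np.cos(a)]);qq=q
  for th,ins,lz in ((0,0,.215),(20,.02,.2),(40,.03,.185),(60,.035,.175),(75,.04,.17),(85,.045,.165)):
    t=np.radians(th);x,y,z=tilt_axes(uh,np.radians(40)-t); f,dd=lipoff(t); lip=np.r_[hop-uh*.085+uh*ins,lz]; P=mk(x,y,z,lip-np.r_[uh*f,dd],0)
    qq,c=ik(P,qq,M0); print(yaw,th,qq.round(2),round(c,6))
E
```

```text
[0.331 0.522 0.089 0.062] 0.05311163496250579 [2.883 1.757 0.748 0.197]Traceback (most recent call last):
  File "<stdin>", line 3, in <module>
  File "kin.py", line 14, in fk
    f=R.from_euler('ZYZYZ',[q[0],q[1]+q[2],q[3],q[4],q[5]])
  File "scipy/spatial/transform/_rotation.pyx", line 1413, in scipy.spatial.transform._rotation.Rotation.from_euler
ValueError: Expected axis specification to be a non-empty string of upto 3 characters, got ZYZYZ
```

```bash
python3 - <<'E'
s=open('kin.py').read()
s=s.replace("e*s2,e*s3,0,z[k]]","e*s2,e*s3,0,z[k],[-s,c][k]]").replace("A.append([c2,c3,1,z[2]])","A.append([c2,c3,1,z[2],0])").replace("L1,L2,h,d=sol","L1,L2,h,d,lat=sol")
s=s.replace("R.from_euler('ZYZYZ',[q[0],q[1]+q[2],q[3],q[4],q[5]])","R.from_euler('ZYZ',[q[0],q[1]+q[2],q[3]])*R.from_euler('YZ',[q[4],q[5]])").replace("q[1]+q[2]),0,h","q[1]+q[2]),lat,h")
open('kin.py','w').write(s)
E
cat > chk.py <<'E'
from kin import *
print(sol.round(3),np.abs(A@sol-b).max(),sv.round(3))
o=robot.get_obs();q=o["joint_positions"];T=pose(o);p,M=fk(q);print(p-T[:3,3]);M0=M.T@T[:3,:3];print(M0.round(3))
hop=np.array([.585,-.278])
def lipoff(th): return .1*np.cos(th)-.081*np.sin(th), -.1*np.sin(th)-.081*np.cos(th)
for yaw in (-5,10,-95):
  a=np.radians(yaw);uh=np.array([np.sin(a),-np.cos(a)]);qq=q
  for th,ins,lz in ((0,0,.215),(20,.02,.2),(40,.03,.185),(60,.035,.175),(75,.04,.17),(85,.045,.165)):
    t=np.radians(th);x,y,z=tilt_axes(uh,np.radians(40)-t); f,dd=lipoff(t); lip=np.r_[hop-uh*.085+uh*ins,lz]; P=mk(x,y,z,lip-np.r_[uh*f,dd],0)
    qq,c=ik(P,qq,M0); print(yaw,th,qq.round(2),round(c,6))
E
python3 chk.py
```

```text
[0.378 0.518 0.118 0.149 0.056] 0.005884985765803763 [2.899 1.823 1.747 0.425 0.196]
[ 0.0050357   0.00401397 -0.00131753]
[[ 0. -1. -0.]
 [ 1.  0. -0.]
 [ 0. -0.  1.]]
-5 0 [ 0.1   0.31  1.13 -0.7   1.79 -1.52] 0.0
-5 20 [-0.15  0.28  1.02 -0.36  1.8  -1.72] 0.0
-5 40 [-0.41  0.36  0.88  0.    1.9  -1.9 ] 0.0
-5 60 [-0.64  0.52  0.73  0.34  2.06 -1.99] 0.0
-5 75 [-0.77  0.69  0.59  0.58  2.19 -1.99] 0.0
-5 85 [-0.84  0.82  0.5   0.74  2.27 -1.96] 0.0
10 0 [ 0.11  0.03  1.44 -0.7   1.61 -1.69] 0.0
10 20 [-0.17  0.1   1.22 -0.33  1.69 -1.98] 0.0
10 40 [-0.43  0.3   0.96  0.    1.89 -2.17] 0.0
10 60 [-0.62  0.59  0.63  0.29  2.16 -2.23] 0.0
10 75 [-0.72  0.9   0.27  0.55  2.39 -2.14] 0.000136
10 85 [-0.78  0.98  0.27  0.71  2.43 -2.09] 0.007251
-95 0 [-0.37  0.99  0.27 -0.3   2.28 -0.47] 0.580074
-95 20 [-0.42  0.88  0.27 -0.14  2.17 -0.41] 0.166964
-95 40 [-0.48  0.79  0.27  0.    2.08 -0.4 ] 4.1e-05
-95 60 [-0.59  0.17  1.16  0.17  1.5  -0.49] 0.0
-95 75 [-0.71 -0.13  1.58  0.37  1.2  -0.67] 0.0
-95 85 [-0.81 -0.3   1.82  0.57  1.05 -0.86] 0.0
```

{"method": "step_arm", "body": {
  "commands": [
    [[0,-3,-4,0,0,0,0],[0,-8,-9.5,0,0,0,0],[0,-14,-16.5,0,0,0,0],[0,-14,-16.5,0,0,0,0],[0,-14,-16.5,0,0,0,0],[0,-14,-16.5,0,0,0,0],[0,-14,-16.5,0,0,0,0],[0,-14,-16.5,0,0,0,0],[0,-10,-12,0,0,0,0],[0,-4,-5,0,0,0,0],[0,0,0,0,0,0,0]]
  ]
}}

```text
time: 7.22
tool_pos: [0.5632, 0.3182, 0.412]
ee_rot: [-2.443, -0.0, -2.819]
wrist_force: [0.2, 1.1, -6.1]
width: 0.016
finger_force: 30.0
```

```bash
cat > pour.py <<'E'
from h import *
hop=np.array([.585,-.278]);yaw=np.radians(-5);uh=np.array([np.sin(yaw),-np.cos(yaw)])
def P(thd,ins,lz):
    th=np.radians(thd);x,y,z=tilt_axes(uh,np.radians(40)-th); f,d=.1*np.cos(th)-.081*np.sin(th), -.1*np.sin(th)-.081*np.cos(th)
    return mk(x,y,z,np.r_[hop-uh*.085+uh*ins,lz]-np.r_[uh*f,d],0)
E
python3 - <<'E'
from pour import *
o=robot.get_obs();print(o["width"],o["finger_force"])
ps={n:eyes.snapshot(n) for n in("scene","top")}
for q,z in dict(hopper_floor=.072,polisher=0).items():
  for n in ps: print(q,n,[(round(d["confidence"],2),np.round(at_z(ps[n],d["xy"],z)[:2],3)) for d in models.tip_of(ps[n],q)[:1]])
# keys + rim by colour in top view
c=cv2.cvtColor(ps["top"]["color"],cv2.COLOR_RGB2HSV)
y=cv2.inRange(c,(20,120,120),(32,255,255)); y[:140]=0;y[:,:290]=0;y[250:]=0;y[225:]=0
ys,xs=np.where(y); r=cv2.minAreaRect(np.c_[xs,ys].astype(np.float32)); b=cv2.boxPoints(r)
W=np.array([at_z(ps["top"],v,.153)[:2] for v in b]); print("rim corners",W.round(3).tolist(),"ctr",W.mean(0).round(4),"ang",r)
A=P(0,0,.215); plan(pose(o),A,14)
im=cv2.resize(np.hstack([ps["scene"]["color"],ps["top"]["color"]])[:,:,::-1],(800,300)); cv2.imwrite("pics/l.png",im)
E
```

```text
0.015983807031328123 29.992985129356384
hopper_floor scene [(0.97, array([ 0.582, -0.281]))]
hopper_floor top [(0.56, array([ 0.585, -0.271]))]
polisher scene [(0.56, array([ 0.586, -0.281]))]
polisher top [(0.84, array([ 0.595, -0.278]))]
rim corners [[0.487, -0.176], [0.683, -0.186], [0.676, -0.381], [0.481, -0.368]] ctr [ 0.5816 -0.2777] ang ((347.4322814941406, 188.7184600830078), (64.1788101196289, 64.1788101196289), 3.179830312728882)
shift-first: mm [  48.4 -241.2  174. ]  turn [-0.     0.263  0.314] deg 23.5
screw x 14 row: [ -0.6 -17.6  12.7] [-0.      0.0188  0.0224]
```

View pics/l.png

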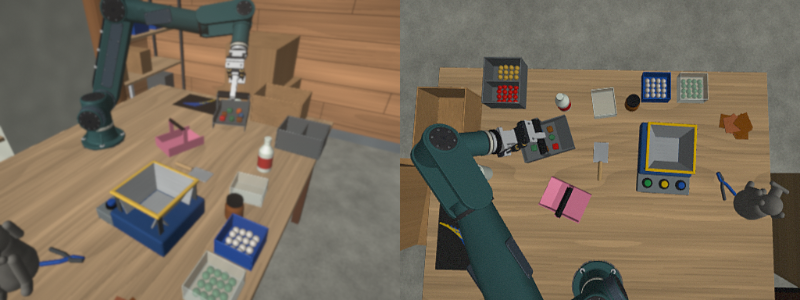

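The tote is held level with all seven nuggets inside (small right panel, about (545,138)), and nothing else has moved. I'll carry it to the hopper's edge.

{"method": "step_arm", "body": {
  "commands": [
    [[-0.3,-9,6.5,0,0.0094,0.0112,0],[-0.6,-17.6,12.7,0,0.0188,0.0224,0],[-0.6,-17.6,12.7,0,0.0188,0.0224,0],[-0.6,-17.6,12.7,0,0.0188,0.0224,0],[-0.6,-17.6,12.7,0,0.0188,0.0224,0],[-0.6,-17.6,12.7,0,0.0188,0.0224,0],[-0.6,-17.6,12.7,0,0.0188,0.0224,0],[-0.6,-17.6,12.7,0,0.0188,0.0224,0],[-0.6,-17.6,12.7,0,0.0188,0.0224,0],[-0.6,-17.6,12.7,0,0.0188,0.0224,0],[-0.6,-17.6,12.7,0,0.0188,0.0224,0],[-0.6,-17.6,12.7,0,0.0188,0.0224,0],[-0.6,-17.6,12.7,0,0.0188,0.0224,0],[-0.6,-17.6,12.7,0,0.0188,0.0224,0],[-0.3,-9,6.5,0,0.0094,0.0112,0],[0,0,0,0,0,0,0]]
  ]
}}

```text
time: 9.52
tool_pos: [0.611, 0.0196, 0.4344]
ee_rot: [-2.443, 0.0, 3.053]
wrist_force: [0.4, -0.1, -6.2]
width: 0.0158
finger_force: 30.0
```

```bash
sed -i 's/\.585,-\.278/.582,-.278/;s/radians(-5)/radians(-4)/' pour.py
python3 - <<'E'
from pour import *
from kin import ik,fk
o=robot.get_obs();T=pose(o);q=o["joint_positions"];p,M=fk(q);M0=M.T@T[:3,:3];print((p-T[:3,3]).round(3))
C1,C2,C3=P(20,.035,.205),P(50,.035,.185),P(88,.045,.170)
for a,b,n in ((T,C1,5),(C1,C2,6),(C2,C3,10)): plan(a,b,n); q,c=ik(b,q,M0); print(q.round(2),round(c,5))
ps=eyes.snapshot("top");
print([(d["confidence"],at_z(ps,d["xy"],.215).round(3)) for d in models.tip_of(ps,"tote_lip")],"exp",hop-uh*.085)
E
```

```text
[-0.013 -0.001  0.001]
shift-first: mm [   5.9 -125.    39.6]  turn [-0.349 -0.009 -0.016] deg 20.0
screw x 5 row: [  1.4 -26.    4.4] [-0.0699 -0.0019 -0.0033]
[-0.18  0.27  1.03 -0.36  1.8  -1.77] 0.0
shift-first: mm [   0.  -149.6   47.6]  turn [-0.524  0.    -0.   ] deg 30.0
screw x 6 row: [  0.  -26.4   2.4] [-0.0873  0.      0.    ]
[-0.54  0.43  0.8   0.17  1.99 -1.98] 0.0
shift-first: mm [  -0.  -206.2   62.9]  turn [-0.663  0.    -0.   ] deg 38.0
screw x 10 row: [ -0.  -22.   -0.1] [-0.0663  0.     -0.    ]
[-0.85  0.88  0.43  0.8   2.32 -1.94] 0.0
[(0.52, array([0.468, 0.411, 0.215]))] exp [ 0.5879293  -0.19320706]
```

{"method": "step_arm", "body": {
  "commands": [
    [[1.4,-26,4.4,-0.0699,-0.0019,-0.0033,0],[1.4,-26,4.4,-0.0699,-0.0019,-0.0033,0],[1.4,-26,4.4,-0.0699,-0.0019,-0.0033,0],[1.4,-26,4.4,-0.0699,-0.0019,-0.0033,0],[1.4,-26,4.4,-0.0699,-0.0019,-0.0033,0],[0,-13.2,1.2,-0.0436,0,0,0],[0,-13.2,1.2,-0.0436,0,0,0],[0,-13.2,1.2,-0.0436,0,0,0],[0,-13.2,1.2,-0.0436,0,0,0],[0,-13.2,1.2,-0.0436,0,0,0],[0,-13.2,1.2,-0.0436,0,0,0],[0,-13.2,1.2,-0.0436,0,0,0],[0,-13.2,1.2,-0.0436,0,0,0],[0,-13.2,1.2,-0.0436,0,0,0],[0,-13.2,1.2,-0.0436,0,0,0],[0,-13.2,1.2,-0.0436,0,0,0],[0,-13.2,1.2,-0.0436,0,0,0],[0,0,0,0,0,0,0]]
  ]
}}

```text
time: 11.88
tool_pos: [0.5839, -0.2575, 0.4864]
ee_rot: [2.97, -0.002, 3.072]
wrist_force: [-0.7, 1.1, -3.7]
width: 0.0155
finger_force: 30.0
```

Run:
```python
from pour import *
o=robot.get_obs();T=pose(o); plan(T,P(88,.045,.170),12)
p=eyes.snapshot("scene");save(p,"pics/p1.png")
```

```text
shift-first: mm [   0.3 -204.9   59.1]  turn [-0.666 -0.002 -0.001] deg 38.2
screw x 12 row: [  0.  -18.1  -0.4] [-0.0555 -0.0002 -0.0001]
```

View pics/p1.png

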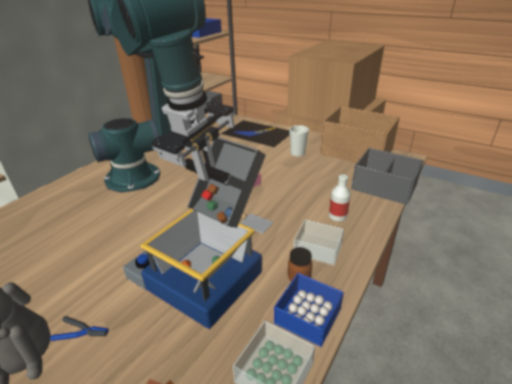

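The lip at about (215,215) is inside the rim. A few nuggets are already in the hopper and the rest sit at the lip ramp, so I'll keep tipping.

{"method": "step_arm", "body": {
  "commands": [
    [[0,-18.1,-0.4,-0.0555,0,0,0],[0,-18.1,-0.4,-0.0555,0,0,0],[0,-18.1,-0.4,-0.0555,0,0,0],[0,-18.1,-0.4,-0.0555,0,0,0],[0,-18.1,-0.4,-0.0555,0,0,0],[0,-18.1,-0.4,-0.0555,0,0,0],[0,-18.1,-0.4,-0.0555,0,0,0],[0,-18.1,-0.4,-0.0555,0,0,0],[0,-18.1,-0.4,-0.0555,0,0,0],[0,-18.1,-0.4,-0.0555,0,0,0],[0,-18.1,-0.4,-0.0555,0,0,0],[0,-18.1,-0.4,-0.0555,0,0,0],[0,0,0,0,0,0,0],[0,0,0,0,0,0,0],[0,0,0,0,0,0,0],[0,0,0,0,0,0,0]]
  ]
}}

```text
time: 13.92
tool_pos: [0.5709, -0.447, 0.3945]
ee_rot: [2.304, 0.001, 3.074]
wrist_force: [-0.7, -1.0, -3.7]
width: 0.016
finger_force: 30.0
```

Run:
```python
from pour import *
o=robot.get_obs();T=pose(o); print(o["joint_positions"].round(2),o["wrist_force"]); plan(T,P(88,.045,.170))
p=eyes.snapshot("scene");w=eyes.snapshot("wrist")
im=np.hstack([cv2.resize(p["color"][100:310,100:310],(384,384)),w["color"]])[:,:,::-1];cv2.imwrite("pics/p2.png",cv2.resize(im,None,fx=.88,fy=.88))
plan(T,P(40,.035,.2));plan(P(40,.035,.2),P(0,0,.215))
```

```text
[-0.85  0.68  0.71  0.75  2.27 -2.01] [-0.7142926  -1.03418097 -3.72469871]
shift-first: mm [ 0.7 -2.3 -0.5]  turn [ 0.    -0.001  0.003] deg 0.2
screw x 1 row: [ 0.7 -2.3 -0.5] [ 0.0003 -0.0009  0.0025]
shift-first: mm [ -0.  246.2 106.5]  turn [0.838 0.    0.003] deg 48.0
screw x 7 row: [ 0.  39.4  1.9] [0.1197 0.     0.0004]
shift-first: mm [  0.  226.2  72.4]  turn [ 0.698  0.    -0.   ] deg 40.0
screw x 6 row: [-0.  40.4  0.8] [ 0.1164  0.     -0.    ]
```

View pics/p2.png

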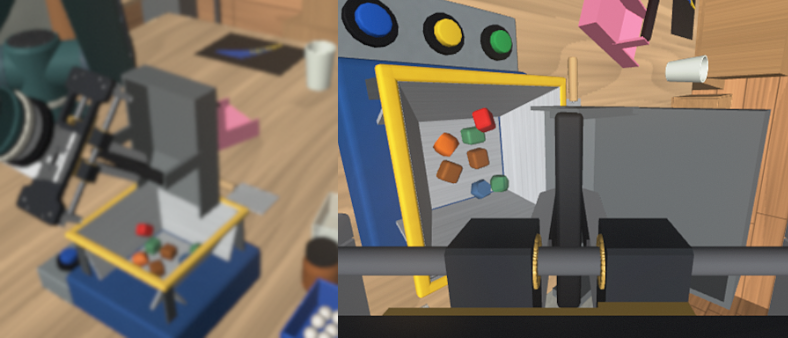

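All seven nuggets are in the hopper (red, green, orange, two amber, blue, green) and the tote is empty. I'll swing it back.

{"method": "step_arm", "body": {
  "commands": [
    [[0,27.6,1.3,0.0838,0,0.0003,0],[0,27.6,1.3,0.0838,0,0.0003,0],[0,27.6,1.3,0.0838,0,0.0003,0],[0,27.6,1.3,0.0838,0,0.0003,0],[0,27.6,1.3,0.0838,0,0.0003,0],[0,27.6,1.3,0.0838,0,0.0003,0],[0,27.6,1.3,0.0838,0,0.0003,0],[0,27.6,1.3,0.0838,0,0.0003,0],[0,27.6,1.3,0.0838,0,0.0003,0],[0,27.6,1.3,0.0838,0,0.0003,0],[0,30.3,0.6,0.0873,0,0,0],[0,30.3,0.6,0.0873,0,0,0],[0,30.3,0.6,0.0873,0,0,0],[0,30.3,0.6,0.0873,0,0,0],[0,30.3,0.6,0.0873,0,0,0],[0,30.3,0.6,0.0873,0,0,0],[0,30.3,0.6,0.0873,0,0,0],[0,30.3,0.6,0.0873,0,0,0],[0,0,0,0,0,0,0]]
  ]
}}

```text
time: 16.4
tool_pos: [0.6033, 0.0242, 0.4229]
ee_rot: [-2.449, -0.008, 3.074]
wrist_force: [0.1, -0.2, -2.9]
width: 0.016
finger_force: 30.0
```

Run:
```python
from pour import *
o=robot.get_obs();T=pose(o);a=np.radians(-71.6);x,y,z=tilt_axes([np.cos(a),np.sin(a)],np.radians(40))
H=mk(x,y,z,[.600,.2076,.165],0); D=mk(x,y,z,[.600,.2076,.110],0)
print(T[:3,3]);plan(T,H,14)
```

```text
[0.60330114 0.02424477 0.42288972]
shift-first: mm [ 58.5 299.9 -92.4]  turn [ 0.007 -0.255 -0.293] deg 22.3
screw x 14 row: [ 0.4 21.8 -7. ] [ 0.0005 -0.0182 -0.0209]
```

{"method": "step_arm", "body": {
  "commands": [
    [[0.4,21.8,-7,0.0005,-0.0182,-0.0209,0],[0.4,21.8,-7,0.0005,-0.0182,-0.0209,0],[0.4,21.8,-7,0.0005,-0.0182,-0.0209,0],[0.4,21.8,-7,0.0005,-0.0182,-0.0209,0],[0.4,21.8,-7,0.0005,-0.0182,-0.0209,0],[0.4,21.8,-7,0.0005,-0.0182,-0.0209,0],[0.4,21.8,-7,0.0005,-0.0182,-0.0209,0],[0.4,21.8,-7,0.0005,-0.0182,-0.0209,0],[0.4,21.8,-7,0.0005,-0.0182,-0.0209,0],[0.4,21.8,-7,0.0005,-0.0182,-0.0209,0],[0.4,21.8,-7,0.0005,-0.0182,-0.0209,0],[0.4,21.8,-7,0.0005,-0.0182,-0.0209,0],[0.4,21.8,-7,0.0005,-0.0182,-0.0209,0],[0.4,21.8,-7,0.0005,-0.0182,-0.0209,0],[0,0,0,0,0,0,0],[0,0,0,0,0,0,0]]
  ]
}}

```text
time: 18.4
tool_pos: [0.5663, 0.3143, 0.3047]
ee_rot: [-2.436, 0.005, -2.825]
wrist_force: [0.7, -0.8, -2.7]
width: 0.0157
finger_force: 30.0
```

Run:
```python
from pour import *
o=robot.get_obs();T=pose(o);a=np.radians(-71.6);x,y,z=tilt_axes([np.cos(a),np.sin(a)],np.radians(40))
print((T[:3,3]+.18*T[:3,2]).round(4),o["wrist_force"])
plan(T,mk(x,y,z,[.600,.2076,.1085],0),6)
```

```text
[0.6034 0.2037 0.1676] [ 0.67574821 -0.82517427 -2.71553481]
shift-first: mm [ 2.1 40.7 41.9]  turn [-0.007  0.002 -0.007] deg 0.6
screw x 6 row: [0.3 6.8 7. ] [-0.0012  0.0003 -0.0011]
```

{"method": "step_arm", "body": {
  "commands": [
    [[0.3,6.8,7,-0.0012,0.0003,-0.0011,0],[0.3,6.8,7,-0.0012,0.0003,-0.0011,0],[0.3,6.8,7,-0.0012,0.0003,-0.0011,0],[0.3,6.8,7,-0.0012,0.0003,-0.0011,0],[0.3,6.8,7,-0.0012,0.0003,-0.0011,0],[0.3,6.8,7,-0.0012,0.0003,-0.0011,0],[0,0,0,0,0,0,0]]
  ]
}}

```text
time: 19.27
tool_pos: [0.5632, 0.3178, 0.2451]
ee_rot: [-2.444, -0.002, -2.82]
wrist_force: [0.4, 0.5, -3.5]
width: 0.0153
finger_force: 30.0
```

{"method": "step_arm", "body": {
  "commands": [
    [[0,0.7,0.8,0,0,0,0],[0,0.6,0.7,0,0,0,0],[0,0,0,0,0,0,0]]
  ]
}}

```text
time: 19.65
tool_pos: [0.5634, 0.3178, 0.2443]
ee_rot: [-2.445, -0.0, -2.821]
wrist_force: [0.1, -0.6, -3.0]
width: 0.0157
finger_force: 30.0
```

{"method": "step_arm", "body": {
  "commands": [
    [[0,0.7,0.8,0,0,0,0],[0,0.3,0.4,0,0,0,0],[0,0,0,0,0,0,0]]
  ]
}}

```text
time: 20.02
tool_pos: [0.5633, 0.3179, 0.2438]
ee_rot: [-2.444, 0.001, -2.821]
wrist_force: [-2.5, 1.4, 3.6]
width: 0.0158
finger_force: 30.0
```

Contact: the force has gone from -3 to +3.6 N. I'll release and back off along the fingers.

{"method": "step_arm", "body": {
  "commands": [
    [[0,0,0,0,0,0,30],[0,0,0,0,0,0,60],[0,0,0,0,0,0,60],[0,0,-10,0,0,0,60],[0,0,-20,0,0,0,60],[0,0,-30,0,0,0,60],[0,0,-40,0,0,0,60],[0,0,-40,0,0,0,30],[0,0,-30,0,0,0,0],[0,0,0,0,0,0,0]]
  ]
}}

```text
time: 21.28
tool_pos: [0.5281, 0.4232, 0.3768]
ee_rot: [-2.447, 0.006, -2.818]
wrist_force: [1.2, 0.4, 0.3]
width: 0.0334
finger_force: 0.0
```

Run:
```python
from pour import *
from kin import ik,fk
o=robot.get_obs();T=pose(o);q=o["joint_positions"];p_,M=fk(q);M0=M.T@T[:3,:3]
w=eyes.snapshot("wrist"); p=eyes.snapshot("top")
cv2.imwrite("pics/r1.png",cv2.resize(np.hstack([w["color"],p["color"]])[:,:,::-1],(800,300)))
c=cv2.cvtColor(p["color"],cv2.COLOR_RGB2HSV); K={}
for n,lo,hi in (("yellow",(20,120,100),(34,255,255)),("blue",(100,120,80),(125,255,255)),("green",(45,100,60),(85,255,255))):
    m=cv2.inRange(c,lo,hi); m[:228]=0;m[246:]=0;m[:,:305]=0;m[:,370:]=0
    k,l,s,ct=cv2.connectedComponentsWithStats(m); i=1+s[1:,4].argmax(); K[n]=at_z(p,ct[i],.067); print(n,s[i],ct[i],K[n].round(4))
# hover over yellow: tool down; wrist cam look; grasp-point such that fingertips 80mm above
for yaw in (0,-.6):
  x,y,z=np.array([-np.cos(yaw),-np.sin(yaw),0]),np.array([-np.sin(yaw),np.cos(yaw),0]),np.array([0,0,-1.])
  B=np.eye(4);B[:3,:3]=np.c_[x,y,z];B[:3,3]=[*K["yellow"][:2],.067+.199+.08]
  print(ik(B,q,M0)); plan(T,B,16);
```

```text
yellow [335 231   8   9  56] [338.39285714 235.23214286] [ 0.4372 -0.2695  0.067 ]
blue [356 233   9   9  57] [359.80701754 236.75438596] [ 0.4337 -0.3386  0.067 ]
green [313 230   8   9  61] [316.62295082 233.81967213] [ 0.4402 -0.1991  0.067 ]
(array([-6.61126492e-01, -2.03191485e-02,  1.59256883e+00,  5.78416829e-10,
        1.56934297e+00, -2.23192281e+00]), np.float64(6.843590596885399e-17))
shift-first: mm [ 306.6 -463.9  424.1]  turn [-0.687  0.118  0.308] deg 43.7
screw x 16 row: [ 13.1 -39.2  17. ] [-0.043   0.0074  0.0193]
(array([-6.61126493e-01, -2.03191456e-02,  1.59256882e+00, -2.80280761e-17,
        1.56934298e+00, -1.63192282e+00]), np.float64(5.021916285979556e-31))
shift-first: mm [ 306.6 -463.9  424.1]  turn [-0.641  0.326  0.883] deg 65.2
screw x 16 row: [  1.2 -42.3  18.4] [-0.0401  0.0204  0.0552]
```

View pics/r1.png

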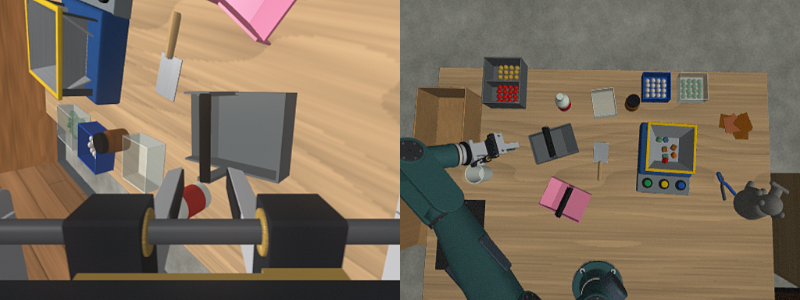

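The tote stands upright and empty where it started, and nothing else has moved. Next I'll hover over the yellow key.

```bash
cat > keys.py <<'E'
from pour import *
K=dict(yellow=[.4372,-.2695],blue=[.4337,-.3386],green=[.4402,-.1991])
def hov(xy,h,yaw=-.047):
  B=np.eye(4);B[:3,:3]=np.c_[[-np.cos(yaw),-np.sin(yaw),0],[-np.sin(yaw),np.cos(yaw),0],[0,0,-1.]];B[:3,3]=[*xy,.067+.199+h];return B
E
python3 - <<'E'
from keys import *
T=pose(robot.get_obs()); B=hov(K["yellow"],.1); plan(T,B,18)
from scipy.linalg import logm,expm
l=logm(np.linalg.inv(T)@B).real
for s in np.linspace(0,1,7): X=T@expm(l*s); print(X[:3,3].round(3),(X[:3,3]+.199*X[:3,2]).round(3))
E
```

```text
shift-first: mm [ 305.3 -476.1  407.5]  turn [-0.689  0.128  0.354] deg 45.0
screw x 18 row: [ 10.8 -35.6  13.9] [-0.0383  0.0071  0.0196]
[0.529 0.422 0.373] [0.569 0.3   0.22 ]
[0.53  0.307 0.405] [0.562 0.202 0.239]
[0.526 0.19  0.424] [0.548 0.103 0.246]
[0.514 0.071 0.429] [0.529 0.005 0.242]
[ 0.495 -0.046  0.421] [ 0.504 -0.091  0.227]
[ 0.47 -0.16  0.4 ] [ 0.474 -0.183  0.202]
[ 0.437 -0.269  0.366] [ 0.437 -0.269  0.167]
```

{"method": "step_arm", "body": {
  "commands": [
    [[10.8,-35.6,13.9,-0.0383,0.0071,0.0196,0],[10.8,-35.6,13.9,-0.0383,0.0071,0.0196,0],[10.8,-35.6,13.9,-0.0383,0.0071,0.0196,0],[10.8,-35.6,13.9,-0.0383,0.0071,0.0196,0],[10.8,-35.6,13.9,-0.0383,0.0071,0.0196,0],[10.8,-35.6,13.9,-0.0383,0.0071,0.0196,0],[10.8,-35.6,13.9,-0.0383,0.0071,0.0196,0],[10.8,-35.6,13.9,-0.0383,0.0071,0.0196,0],[10.8,-35.6,13.9,-0.0383,0.0071,0.0196,0],[10.8,-35.6,13.9,-0.0383,0.0071,0.0196,0],[10.8,-35.6,13.9,-0.0383,0.0071,0.0196,0],[10.8,-35.6,13.9,-0.0383,0.0071,0.0196,0],[10.8,-35.6,13.9,-0.0383,0.0071,0.0196,0],[10.8,-35.6,13.9,-0.0383,0.0071,0.0196,0],[10.8,-35.6,13.9,-0.0383,0.0071,0.0196,0],[10.8,-35.6,13.9,-0.0383,0.0071,0.0196,0],[10.8,-35.6,13.9,-0.0383,0.0071,0.0196,0],[10.8,-35.6,13.9,-0.0383,0.0071,0.0196,0],[0,0,0,0,0,0,0],[0,0,0,0,0,0,0]]
  ]
}}

```text
time: 23.88
tool_pos: [0.4364, -0.2699, 0.3651]
ee_rot: [3.14, -0.001, 3.094]
wrist_force: [-0.3, 0.3, -0.9]
width: 0.0006
finger_force: 0.0
```

Run:
```python
from keys import *
o=robot.get_obs();T=pose(o);p=eyes.snapshot("wrist");save(p,"pics/k1.png");print(T.round(3),o["wrist_force"].round(1))
for k in K:
  print(k,"expected px",proj(p,[*K[k],.067],o).round(0),[(round(d["confidence"],2),np.round(d["xy"]),at_z(p,d["xy"],.045,o).round(4)) for d in models.tip_of(p,f"key_{k}_base")[:2]])
plan(T,hov(K["yellow"],.03),5)
```

```text
[[-0.999  0.048 -0.001  0.436]
 [ 0.048  0.999  0.001 -0.27 ]
 [ 0.001  0.001 -1.     0.365]
 [ 0.     0.     0.     1.   ]] [-0.3  0.3 -0.9]
yellow expected px [262. 191.] [(0.82, array([261., 189.]), array([ 0.4398, -0.2707,  0.045 ]))]
blue expected px [190. 191.] [(0.9, array([192., 189.]), array([ 0.437 , -0.3423,  0.045 ]))]
green expected px [336. 191.] [(0.65, array([328., 188.]), array([ 0.4426, -0.2028,  0.045 ]))]
shift-first: mm [-0.9  0.4 69.1]  turn [ 0.001 -0.001 -0.001] deg 0.1
screw x 5 row: [-0.2  0.1 13.8] [ 0.0003 -0.0002 -0.0001]
```

View pics/k1.png

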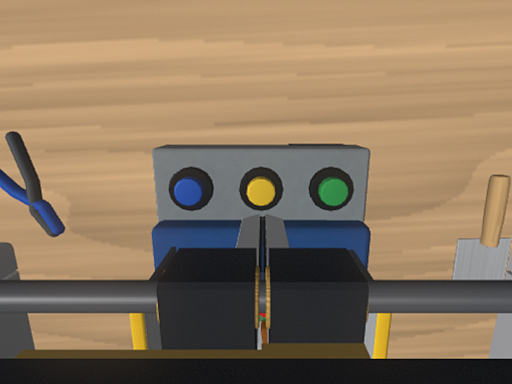

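The tips are centred over the keys: blue at (188,191), yellow at (261,191), green at (333,191), all within about 3 mm of the estimates. I'll press yellow.

{"method": "step_arm", "body": {
  "commands": [
    [[0,-0.5,19,0,0,0,0],[0,0,19,0,0,0,0],[0,0,19,0,0,0,0],[0,0,19,0,0,0,0],[0,0,16,0,0,0,0],[0,0,3,0,0,0,0],[0,0,1.5,0,0,0,0],[0,0,1.5,0,0,0,0],[0,0,1.5,0,0,0,0],[0,0,0,0,0,0,0]]
  ]
}}

```text
time: 25.32
tool_pos: [0.4367, -0.2707, 0.2665]
ee_rot: [-3.141, 0.0, 3.095]
wrist_force: [-0.4, -0.1, 0.1]
width: 0.0004
finger_force: 0.0
```

{"method": "step_arm", "body": {
  "commands": [
    [[0,0,1.5,0,0,0,0],[0,0,1.5,0,0,0,0],[0,0,1.2,0,0,0,0],[0,0,0,0,0,0,0]]
  ]
}}

```text
time: 25.82
tool_pos: [0.4367, -0.2707, 0.2624]
ee_rot: [-3.141, 0.0, 3.095]
wrist_force: [-0.2, -0.0, 4.3]
width: 0.0003
finger_force: 1.8
```

{"method": "step_arm", "body": {
  "commands": [
    [[0,0,1,0,0,0,0],[0,0,0.5,0,0,0,0],[0,0,0,0,0,0,0]]
  ]
}}

```text
time: 26.2
tool_pos: [0.4367, -0.2707, 0.2608]
ee_rot: [-3.141, 0.0, 3.095]
wrist_force: [-1.4, -0.4, 4.7]
width: 0.0007
finger_force: 2.3
```

{"method": "step_arm", "body": {
  "commands": [
    [[0,0,0.6,0,0,0,0],[0,0,0,0,0,0,0]]
  ]
}}

```text
time: 26.45
tool_pos: [0.4367, -0.2707, 0.2605]
ee_rot: [-3.141, 0.0, 3.095]
wrist_force: [-0.9, 0.4, 6.3]
width: 0.0005
finger_force: 3.0
```

{"method": "step_arm", "body": {
  "commands": [
    [[0,0,-10,0,0,0,0],[0,0,-20,0,0,0,0],[0,-23,0,0,0,0,0],[0,-24,0,0,0,0,0],[0,-23,0,0,0,0,0],[0,0,0,0,0,0,0],[0,0,14,0,0,0,0],[0,0,6,0,0,0,0],[0,0,1.5,0,0,0,0],[0,0,1.5,0,0,0,0],[0,0,1.5,0,0,0,0],[0,0,1.5,0,0,0,0],[0,0,1.5,0,0,0,0],[0,0,1.5,0,0,0,0],[0,0,0.5,0,0,0,0],[0,0,0,0,0,0,0]]
  ]
}}

```text
time: 28.45
tool_pos: [0.4335, -0.3405, 0.2608]
ee_rot: [3.141, 0.0, 3.095]
wrist_force: [0.3, 2.9, 5.2]
width: 0.0003
finger_force: 2.3
```

{"method": "step_arm", "body": {
  "commands": [
    [[0,0,0.6,0,0,0,0],[0,0,0,0,0,0,0]]
  ]
}}

```text
time: 28.7
tool_pos: [0.4335, -0.3405, 0.2605]
ee_rot: [3.141, 0.0, 3.095]
wrist_force: [-0.3, 3.3, 6.8]
width: 0.0006
finger_force: 3.1
```

{"method": "step_arm", "body": {
  "commands": [
    [[0,0,-10,0,0,0,0],[0,0,-20.6,0,0,0,0],[0,35,0,0,0,0,0],[0,35,0,0,0,0,0],[0,35,0,0,0,0,0],[0,35,0,0,0,0,0],[0,0,0,0,0,0,0],[0,0,14,0,0,0,0],[0,0,6,0,0,0,0],[0,0,1.5,0,0,0,0],[0,0,1.5,0,0,0,0],[0,0,1.5,0,0,0,0],[0,0,1.5,0,0,0,0],[0,0,1.5,0,0,0,0],[0,0,1.5,0,0,0,0],[0,0,1,0,0,0,0],[0,0,0,0,0,0,0]]
  ]
}}

```text
time: 30.82
tool_pos: [0.44, -0.2009, 0.2609]
ee_rot: [-3.141, 0.0, 3.095]
wrist_force: [-0.8, -2.1, 4.3]
width: 0.0003
finger_force: 2.3
```

{"method": "step_arm", "body": {
  "commands": [
    [[0,0,0.6,0,0,0,0],[0,0,0,0,0,0,0]]
  ]
}}

```text
time: 31.08
tool_pos: [0.44, -0.2009, 0.2604]
ee_rot: [-3.141, 0.0, 3.095]
wrist_force: [-1.7, -2.2, 6.3]
width: 0.0007
finger_force: 3.0
```

{"method": "step_arm", "body": {
  "commands": [
    [[0,0,-10,0,0,0,0],[0,0,-30,0,0,0,0],[0,0,-50,0,0,0,0],[0,0,-50,0,0,0,0],[30,0,0,0,0,0,0],[30,0,0,0,0,0,0],[30,0,0,0,0,0,0],[0,0,0,0,0,0,0],[0,0,0,0,0,0,0]]
  ]
}}

```text
time: 32.2
tool_pos: [0.3505, -0.1964, 0.3997]
ee_rot: [3.141, 0.0, 3.095]
wrist_force: [0.5, 0.3, 0.0]
width: 0.0005
finger_force: 0.0
```

Run:
```python
from h import *
p=eyes.snapshot("top");q=eyes.snapshot("scene")
cv2.imwrite("pics/f.png",cv2.resize(np.hstack([p["color"],q["color"]])[:,:,::-1],(800,300)))
```

```text
(no output)
```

View pics/f.png

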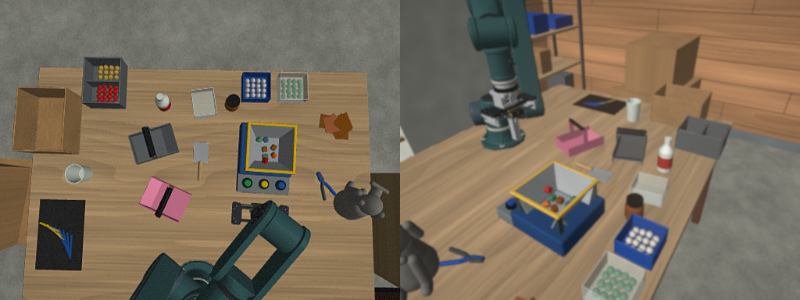

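The nuggets are in the hopper at about (270,148), the empty tote is upright at (154,144), and the bystanders haven't moved. The arm is clear, so I'll hand the job in.

```bash
python3 -c "
from bench import robot
print(robot.close_job())"
```

```text
the job is handed in; nothing more can be done
None
```

I tipped all seven nuggets into the hopper, stood the empty tote back upright in its place, and pressed yellow, blue and green in that order at under 7 N each; I handed the job in at about 32 s, with nothing spilled and the other things not visibly moved.

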